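Stack the tape cases and hold the shuttle at fast rewind

TASK

We are finishing the meeting tapes. Gently lay the two loose cassette cases one by one onto the column of two cases, leaving the column where it stands, so that it becomes one upright, square column of four with edges flush; then rewind the tape in the deck: turn the sprung knob on the shuttle console anticlockwise (to the left, seen from above) past its first two clicks to the third and keep holding it there against its spring, finishing while still holding it. Leave everything else on the desk where it is.

Things in the scene. Friction and masses are not known exactly. Their poses are not given: they have to be found in the camera images.
- case_a_mid (a point): centre (half-way up) of one loose cassette case lying flat on the desk: closed video-cassette case of grey plastic with a white card on its upper face, 79 mm (its x) x 57 mm (its y) x 20 mm high (its z), about 60 g. Axes as the case's
- case_b_mid (a point): centre (half-way up) of the other loose cassette case, identical, lying flat on the desk: 79 mm along its x, 57 mm along its y, 20 mm high, about 60 g. The two may be stacked in either order
- column_low_mid (a point): centre (half-way up, 10 mm above the desk) of the bottom case of the column, which has two cases, loose and identical to the others, at the start (40 mm high). Axes as the case's: x along its 79 mm, y along its 57 mm, z up
- column_top_mid (a point): centre (half-way up, 30 mm above the desk at the start) of the second case of the column, lying on the bottom one, same size; its top face is at 40 mm
- case_a: the loose case of point case_a_mid; origin under its centre, on its underside
- case_b: the loose case of point case_b_mid; origin under its centre, on its underside
- console: shuttle console, fixed to the desk: a flat box of grey plastic with a bare metal top plate, 150 mm (x) x 220 mm (y) x 45 mm high, with keys, a small window and one black knob; origin under its centre, +x is its rear. The knob's axis is vertical, 15 mm along +y from the middle. Black marks of growing length round the knob show the clicks
- knob: the shuttle knob: a flat round disc 66 mm across carrying across its middle an upright wing grip, a bar 58 mm long (its x) x 13 mm thick (its y) that stands 31 mm above the disc; origin on the knob's vertical axis at the disc's underside, 49 mm above the desk; disc top 59 mm, wing top 90 mm above the desk. A short white line on the wing's top marks its +x end
- shuttle_grip (a point): point on the knob's axis inside the wing, 82 mm above the desk (8 mm below the wing's top), where to pinch the wing across its 13 mm; its x runs along the wing, its z is up
- shuttle (a joint): turn of the shuttle knob in rad: 0 at rest (wing along the console's x), positive anticlockwise seen from above (rewind), negative clockwise. Clicks at 0.35, 0.70 and 1.05 rad (20, 40 and 60 deg); hard stop at 1.10 rad (63 deg). A spring turns it back to 0 from anywhere as soon as it is let go. Turning it into the first click takes about 0.06 N m, into the second 0.12, into the third 0.17; holding it at the third takes about 0.18 N m; rubbing hardly counts
- phone: desk telephone with handset, 190 x 150 mm, 65 mm high, on the opposite side of the desk from the console; bystander, origin under its centre
- mug: white ceramic mug, 82 mm across, 95 mm high; bystander, origin under its centre
- tape_dispenser: black tape dispenser with a clear roll, 150 x 58 mm, 86 mm high; bystander, origin under its centre
- stapler: desk stapler, 135 x 34 mm, 50 mm high; bystander, origin under its centre
- calculator: desk calculator, 150 x 100 mm, 24 mm high; bystander, origin under its centre
- clip_tin: round closed paper-clip tin, 62 mm across, 32 mm high; bystander, origin under its centre
- pen_cup: dark steel pen cup, 76 mm across, 95 mm high, with pens up to 150 mm high; bystander, origin under its centre
Mind the look-alikes: they are no part of the job. What is shaped like the case_b but pink is not meant.

How it is judged (in metres and radians):
On the way, in this order (a step that is already met when the one before it is completed fails the run):
1. one loose case lies squarely on the column and is released (horizontal distance between column_top_mid and column_low_mid below 0.008 m and angle between the x axis of column_top_mid and the x axis of column_low_mid, either way round below 0.1 rad and height (world z) of column_top_mid between 0.026 and 0.034 m and angle between column_top_mid's own z axis and vertical below 0.05 rad and distance of column_low_mid from where it was at the start of the episode below 0.02 m and ((horizontal distance between case_a_mid and column_low_mid below 0.008 m and angle between the x axis of case_a_mid and the x axis of column_low_mid, either way round below 0.1 rad and height (world z) of case_a_mid between 0.046 and 0.054 m and angle between case_a_mid's own z axis and vertical below 0.05 rad) or (horizontal distance between case_b_mid and column_low_mid below 0.008 m and angle between the x axis of case_b_mid and the x axis of column_low_mid, either way round below 0.1 rad and height (world z) of case_b_mid between 0.046 and 0.054 m and angle between case_b_mid's own z axis and vertical below 0.05 rad)) and contact force between the fingers and case_a below 0.05 N and contact force between the fingers and case_b below 0.05 N), for 0.2 s.
2. both cases lie squarely on the column of four and are released (horizontal distance between column_top_mid and column_low_mid below 0.008 m and angle between the x axis of column_top_mid and the x axis of column_low_mid, either way round below 0.1 rad and height (world z) of column_top_mid between 0.026 and 0.034 m and angle between column_top_mid's own z axis and vertical below 0.05 rad and distance of column_low_mid from where it was at the start of the episode below 0.02 m and (((horizontal distance between case_a_mid and column_low_mid below 0.008 m and angle between the x axis of case_a_mid and the x axis of column_low_mid, either way round below 0.1 rad and height (world z) of case_a_mid between 0.046 and 0.054 m and angle between case_a_mid's own z axis and vertical below 0.05 rad) and (horizontal distance between case_b_mid and column_low_mid below 0.008 m and angle between the x axis of case_b_mid and the x axis of column_low_mid, either way round below 0.1 rad and height (world z) of case_b_mid between 0.066 and 0.074 m and angle between case_b_mid's own z axis and vertical below 0.05 rad)) or ((horizontal distance between case_b_mid and column_low_mid below 0.008 m and angle between the x axis of case_b_mid and the x axis of column_low_mid, either way round below 0.1 rad and height (world z) of case_b_mid between 0.046 and 0.054 m and angle between case_b_mid's own z axis and vertical below 0.05 rad) and (horizontal distance between case_a_mid and column_low_mid below 0.008 m and angle between the x axis of case_a_mid and the x axis of column_low_mid, either way round below 0.1 rad and height (world z) of case_a_mid between 0.066 and 0.074 m and angle between case_a_mid's own z axis and vertical below 0.05 rad))) and contact force between the fingers and case_a below 0.05 N and contact force between the fingers and case_b below 0.05 N), for 0.2 s.
3. the knob is turned anticlockwise to its third click and held there by the fingers (value of joint shuttle above 0.96 rad and contact force between the fingers and knob above 0.5 N), for 0.5 s.
At the end, for the whole second after the job is handed in: The four cases stand as one column, each centred within 8 mm and square within 0.1 rad (6 deg) over the bottom case, level and at rest, the bottom case within 20 mm of where it stood; the fingers are on the knob and hold it beyond 0.96 rad, that is at the third click, through the last second (all of step 2 and all of step 3 and linear speed of each of case_a, case_b below 0.02 m/s); the arm keeps its last pose, push and grip.
It fails at once if a loose case is dropped (moves faster than 0.6 m/s while not held, as after a fall of 2 cm) ((linear speed of case_a above 0.6 m/s and contact force between the fingers and case_a below 0.01 N) or (linear speed of case_b above 0.6 m/s and contact force between the fingers and case_b below 0.01 N)).
It fails at once if a bystander (the desk phone, the mug, the tape dispenser, the stapler, the calculator, the clip tin, the pen cup) is moved by more than 25 mm (distance of any of phone, mug, tape_dispenser, stapler, calculator, clip_tin, pen_cup from where it was at the start of the episode above 0.025 m).
It also fails if it takes over 61 s, if anything falls off the work surface, if the arm or the gripper's body presses on something with over 40 N, if the wrist force passes 120 N, or if a joint passes its speed limit or range.

ROBOT

A 6-joint arm with a two-finger parallel gripper is mounted at the origin on the work surface. World frame = base frame: x ahead of the robot, y to its left, z up, the work surface at z = 0. Lengths are in mm, angles in degrees, forces in N, time in s.
With the tool pointing down it reaches from about 350 to 775 mm from the base axis. Payload 7.3 kg.
Tool frame: the origin (TCP) lies on the mounting face of the last link; the fingertips stand 178 mm ahead of it and the grasp point (between the pads) lies 159 mm ahead of it; z points along the fingers, y is the direction in which the jaws open and shut (so a half turn about z gives the same grasp; the last joint's range is limited). The gripper opens to 92 mm and grips with 3 to 60 N. Pads are 19 mm wide; open, the fingers measure 130 mm over their backs; the gripper's body (75 mm by 190 mm) begins 47 mm behind the grasp point.
Start: joints at [67.724, 19.595, 87.324, -0, 73.075, -8.365], TCP at [126.199, 509.609, 404.741] pointing down, gripper open.
Joint ranges: [-145.02, 145.02], [-44.19, 115.74], [2.07, 154.8], [-57.11, 237.11], [16.16, 152.29], [-177.93, 177.93]. Speed limits (degrees/s): [147.25, 147.25, 180, 180, 180, 180].

INTERFACE

Orientations are given as a 3x3 rotation matrix whose columns are the frame's x, y, z axes.
In Python, from cell import env gives the robot as it stands. The module is installed in compiled form; this text tells all that it offers.
- The arm moves only by the shell command python3 -m jog 'ROWS' [OPENING] [FORCE]. ROWS is JSON, a list of rows, each an object of numbers: "x", "y", "z": the shift along the tool's x, y, z in m; "spin": the turn about the tool's z in rad. In form: [{"x": .., "y": .., "z": .., "spin": ..}, ...]. A call has 1 to 5 rows; each row shifts and turns the commanded pose from where the row before left it, along the tool's axes as they then stand; what a row does not reach is not made up. A row lasts 1/10 s, in which the tool goes at most 50 mm and 8.59 degrees, less where a joint would pass 70% of its speed; a pose out of reach is approached as far as the arm can. A call with a gripper value outside its range is refused whole. OPENING is the finger opening in m, from 0 to 0.0918, set as the call begins (- or left out, the last holds). The fingers move at their own pace and stop on an object; FORCE is the grip in N (left out, the last holds). Time passes only in rows, so rows that do not move let the fingers close. It gives the time, the measured TCP pose, the force and the opening at its end, in the units of the state.
- env.read_state(): the state, without advancing time (a new reading comes with each control period).
- env.get_image(name): name is "scene" or "top" or "wrist"; returns a dict with "frame" (480x640x3 uint8, red, green, blue), "camera_matrix" (3x3 intrinsics, pixels), "T" (4x4, takes a point from camera to world coordinates); the wrist camera has in their place "hand_eye" (4x4, takes a point from camera to tool coordinates, whose origin is the TCP and whose axes are the flange's). Camera axes: x right, y down, z forward; pixel columns grow to the right and rows downward; lengths in mm; the calibration is good to about 2 mm. A picture is of the moment at which its call begins: read the wrist's pose just before it. There is no depth.
- env.hand_in(): hands the job in, once; it reports no verdict.
The state is a dict: "time_s": time; "joints": joint angles; "qd": joint speeds; "joint_efforts": joint torques, N m; "tool_pos": TCP position; "eef_rot": TCP orientation; "ft_force": force on the tool from outside, world axes, zero at the start; "ft_torque": the same for the moment, N m; "opening": finger opening in mm.
Only numpy, scipy, OpenCV 4.12 (cv2) and the standard library are available. Lean on these libraries where they do the work, as an engineer would, in place of code of your own. Each camera call takes 0.05 s, during which the arm holds its last target. There are 200 camera calls.

## Working session

There is one attempt and no reset: what is moved stays moved. The work goes in short steps, Python scripts to look and compute and a shell command to move; the robot and the scene stay as the last step left them, time stands still between calls to the robot, and variables do not carry over. Pictures are saved under pics/ and viewed, about 8 in all and at most 12, crops included, and the job is handed in when it is done.

```bash
mkdir -p pics; cat > h.py <<'E'
import numpy as np, cv2, sys
from cell import env
def grab(name):
    s=env.read_state(); im=env.get_image(name)
    if name=="wrist":
        Tt=np.eye(4); Tt[:3,:3]=np.array(s["eef_rot"]); Tt[:3,3]=s["tool_pos"]
        T=Tt@np.array(im["hand_eye"])
    else: T=np.array(im["T"])
    return im["frame"],np.array(im["camera_matrix"]),T
def ray(K,T,uv,z):
    d=T[:3,:3]@np.linalg.solve(K,[uv[0],uv[1],1.]); o=T[:3,3]
    return o+d*(z-o[2])/d[2]
def proj(K,T,p):
    c=np.linalg.inv(T)@np.append(p,1); q=K@c[:3]; return q[:2]/q[2]
def save(f,n): cv2.imwrite("pics/"+n,cv2.cvtColor(f,cv2.COLOR_RGB2BGR))
E
python3 - <<'E'
from h import *
f,K,T=grab("top"); save(f,"top1.png"); print(K,T.round(3))
f,K,T=grab("scene"); save(f,"scene1.png"); print(T.round(3))
print(env.read_state())
E
```

```text
[[553.56593386   0.         320.38466069]
 [  0.         553.56593386 245.36297215]
 [  0.           0.           1.        ]] [[ 1.70000e-02 -9.81000e-01  1.95000e-01  2.74383e+02]
 [-1.00000e+00 -2.00000e-02 -1.30000e-02  2.11560e+01]
 [ 1.70000e-02 -1.94000e-01 -9.81000e-01  1.39798e+03]
 [ 0.00000e+00  0.00000e+00  0.00000e+00  1.00000e+00]]
[[-7.390000e-01  4.580000e-01 -4.940000e-01  1.112084e+03]
 [ 6.740000e-01  4.840000e-01 -5.580000e-01  7.058020e+02]
 [-1.700000e-02 -7.460000e-01 -6.660000e-01  8.897720e+02]
 [ 0.000000e+00  0.000000e+00  0.000000e+00  1.000000e+00]]
{'time_s': 0.1, 'joints': array([ 6.77247432e+01,  1.96329878e+01,  8.73695010e+01,  1.31116105e-03,
        7.30762196e+01, -8.36542887e+00]), 'qd': array([ 0.08531711, -0.04439284, -0.16338249, -0.00246741,  0.08044052,
       -0.00202293]), 'joint_efforts': array([ 2.17971479e-03, -4.31993115e+01, -2.44697535e+01,  7.20071350e-02,
        5.25620522e-02, -7.40709766e-05]), 'tool_pos': array([126.1422985 , 509.50655126, 404.12312253]), 'eef_rot': array([[-9.70673596e-01,  2.40400660e-01, -5.40977172e-04],
       [ 2.40401167e-01,  9.70672800e-01, -1.26290623e-03],
       [ 2.21508335e-04, -1.35592127e-03, -9.99999056e-01]]), 'ft_force': array([ 0.48281065,  0.41429791, -0.07596064]), 'ft_torque': array([-0.00931286, -0.02041604,  0.01806369]), 'opening': 92.16057094299485}
```

View pics/top1.png

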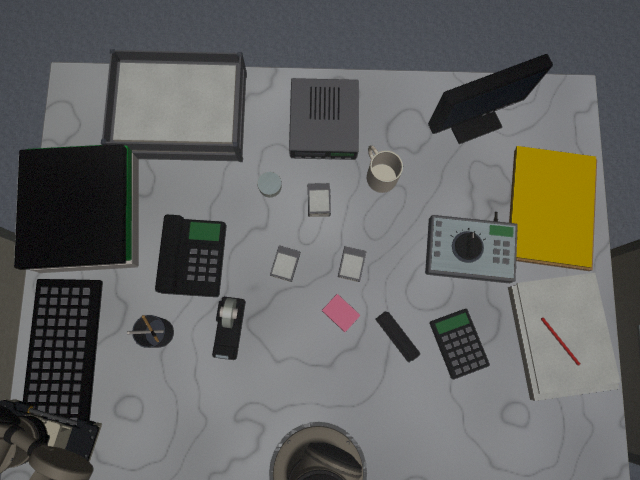

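View pics/scene1.png

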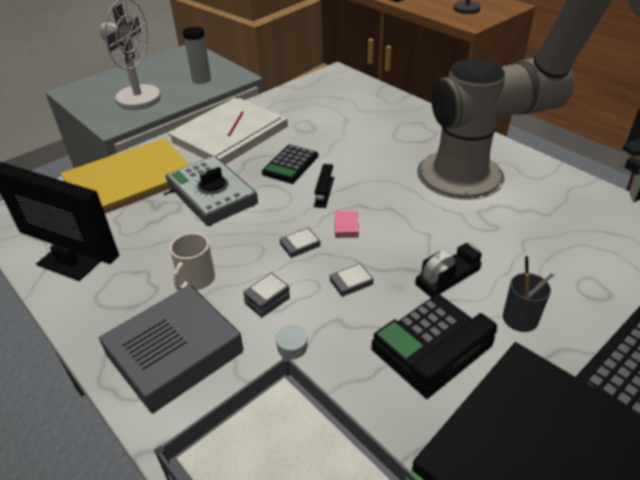

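The top view shows the loose cases at about (285,264) and (352,264), the column at (319,199), and the knob at (467,245) with its wing along the image's vertical. The pink look-alike is at (341,312). The scene view agrees.

```bash
python3 - <<'E'
from h import *
f,K,T=grab("top")
for n,uv,z in [("L",(285,264),20),("R",(352,264),20),("col",(319,199),40),("knob",(467,245),75),("mug",(385,172),50),("tin",(270,184),32),("pink",(341,312),20),("phone",(192,257),50),("tape",(229,328),60),("stapler",(398,337),40)]:
    print(n,ray(K,T,uv,z).round(0))
im=env.get_image("wrist"); print(np.array(im["hand_eye"]).round(3),np.array(im["camera_matrix"]).round(1))
s=env.read_state()
print(s["eef_rot"].round(3),s["tool_pos"].round(1))
E
```

```text
L [498.  91.  20.]
R [502. -78.  20.]
col [664.   9.  40.]
knob [ 545. -356.   75.]
mug [ 737. -159.   50.]
tin [704. 135.  32.]
pink [381. -51.  20.]
phone [506. 319.  50.]
tape [335. 218.  60.]
stapler [ 321. -189.   40.]
[[-2.0000e-03 -9.5200e-01 -3.0800e-01  8.2809e+01]
 [ 1.0000e+00 -2.0000e-03 -1.0000e-03  1.0580e+00]
 [ 0.0000e+00 -3.0800e-01  9.5200e-01  2.0540e+01]
 [ 0.0000e+00  0.0000e+00  0.0000e+00  1.0000e+00]] [[338.8   0.  316.6]
 [  0.  338.8 244.6]
 [  0.    0.    1. ]]
[[-0.971  0.24  -0.   ]
 [ 0.24   0.971 -0.001]
 [ 0.    -0.001 -1.   ]] [126.2 509.6 404.3]
```

```bash
python3 -m jog '[{"spin":-0.121},{"spin":-0.122},{"x":-0.015,"y":-0.02},{"x":-0.029,"y":-0.036},{"x":-0.029,"y":-0.036}]'
python3 -m jog '[{"x":-0.03,"y":-0.036},{"x":-0.03,"y":-0.036},{"x":-0.03,"y":-0.036},{"x":-0.03,"y":-0.036},{"x":-0.03,"y":-0.036}]'
python3 -m jog '[{"x":-0.03,"y":-0.036},{"x":-0.03,"y":-0.036},{"x":-0.03,"y":-0.036},{"x":-0.03,"y":-0.036},{"x":-0.03,"y":-0.036}]'
python3 -m jog '[{"x":-0.025,"y":-0.03},{"x":-0.006,"y":-0.015},{},{}]'
python3 - <<'E'
from h import *
f,K,T=grab("wrist"); save(f,"w1.png")
np.savez("w1.npz",f=f,K=K,T=T); print(env.read_state()["tool_pos"],env.read_state()["time_s"])
E
```

```text
[126.16519218 509.57312983 404.41436516] 0.25invalid input at $[0]: expected keys x, y, z, spin
invalid input at $[0]: expected keys x, y, z, spin
invalid input at $[0]: expected keys x, y, z, spin
invalid input at $[0]: expected keys x, y, z, spin
```

View pics/w1.png

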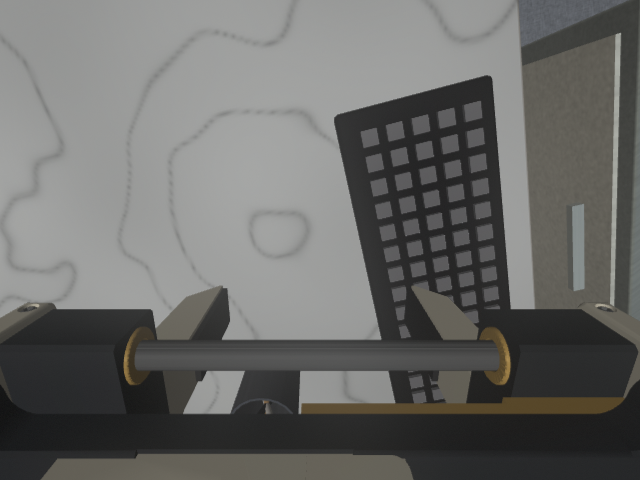

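The picture shows only the start pose (keyboard, desk). The jog was refused because every row needs all four keys. The gripper hides rows below about 290, so I'll stop further back.

```bash
python3 -m jog '[{"x":0,"y":0,"z":0,"spin":-0.121},{"x":0,"y":0,"z":0,"spin":-0.122},{"x":-0.012,"y":-0.018,"z":0,"spin":0},{"x":-0.023,"y":-0.036,"z":0,"spin":0},{"x":-0.023,"y":-0.036,"z":0,"spin":0}]'
python3 -m jog '[{"x":-0.023,"y":-0.036,"z":0,"spin":0},{"x":-0.023,"y":-0.036,"z":0,"spin":0},{"x":-0.023,"y":-0.036,"z":0,"spin":0},{"x":-0.023,"y":-0.036,"z":0,"spin":0},{"x":-0.023,"y":-0.036,"z":0,"spin":0}]'
python3 -m jog '[{"x":-0.023,"y":-0.036,"z":0,"spin":0},{"x":-0.023,"y":-0.036,"z":0,"spin":0},{"x":-0.023,"y":-0.036,"z":0,"spin":0},{"x":-0.023,"y":-0.036,"z":0,"spin":0},{"x":-0.023,"y":-0.036,"z":0,"spin":0}]'
python3 -m jog '[{"x":-0.023,"y":-0.036,"z":0,"spin":0},{"x":-0.013,"y":-0.015,"z":0,"spin":0},{"x":0,"y":0,"z":0,"spin":0},{"x":0,"y":0,"z":0,"spin":0}]'
python3 - <<'E'
from h import *
f,K,T=grab("wrist"); save(f,"w2.png")
np.savez("w2.npz",f=f,K=K,T=T); s=env.read_state(); print(s["tool_pos"],s["eef_rot"].round(4),s["time_s"])
E
```

```text
time_s: 0.75
tool_pos: [184.4, 418.7, 404.4]
eef_rot: [[-1.0, -0.002, -0.0], [-0.002, 1.0, -0.0], [0.0, -0.0, -1.0]]
ft_force: [0.4, -0.1, 0.8]
opening: 91.9
time_s: 1.25
tool_pos: [299.7, 238.1, 404.9]
eef_rot: [[-1.0, -0.001, 0.001], [-0.001, 1.0, 0.0], [-0.001, 0.0, -1.0]]
ft_force: [0.6, 0.2, -0.2]
opening: 91.9
time_s: 1.75
tool_pos: [414.9, 57.9, 404.9]
eef_rot: [[-1.0, 0.0, 0.0], [0.0, 1.0, 0.0], [-0.0, 0.0, -1.0]]
ft_force: [1.3, 0.9, -0.2]
opening: 91.9
time_s: 2.15
tool_pos: [449.9, 9.2, 404.4]
eef_rot: [[-1.0, 0.0, -0.001], [0.0, 1.0, 0.001], [0.001, 0.001, -1.0]]
ft_force: [-1.2, 0.5, 0.4]
opening: 91.8
[449.66943728   9.64591419 404.49928534] [[-1.0e+00 -8.0e-04 -1.1e-03]
 [-8.0e-04  1.0e+00  8.0e-04]
 [ 1.1e-03  8.0e-04 -1.0e+00]] 2.2
```

View pics/w2.png

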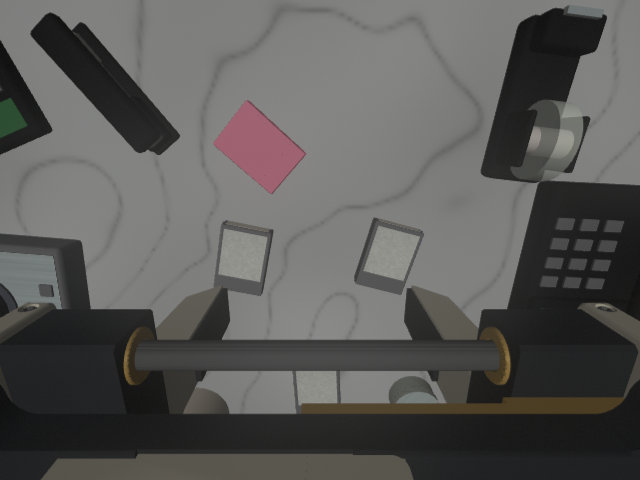

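The wrist view (image down = outward, right = +y) shows the right-hand case at (244,257), the left-hand case at (389,256) and the column partly hidden at (317,390). I'll crop the two cases.

```bash
python3 - <<'E'
from h import *
f=np.load("w2.npz")["f"]
a=f[210:305,205:285]; b=f[210:305,345:435]
im=np.hstack([cv2.resize(x,None,fx=4.4,fy=6,interpolation=cv2.INTER_NEAREST) for x in (a,b)])
print(im.shape)
im=cv2.resize(im,(780,570)); im=np.clip(im.astype(float)*1.4,0,255).astype(np.uint8); save(im,"c1.png")
E
```

```text
(570, 748, 3)
```

View pics/c1.png

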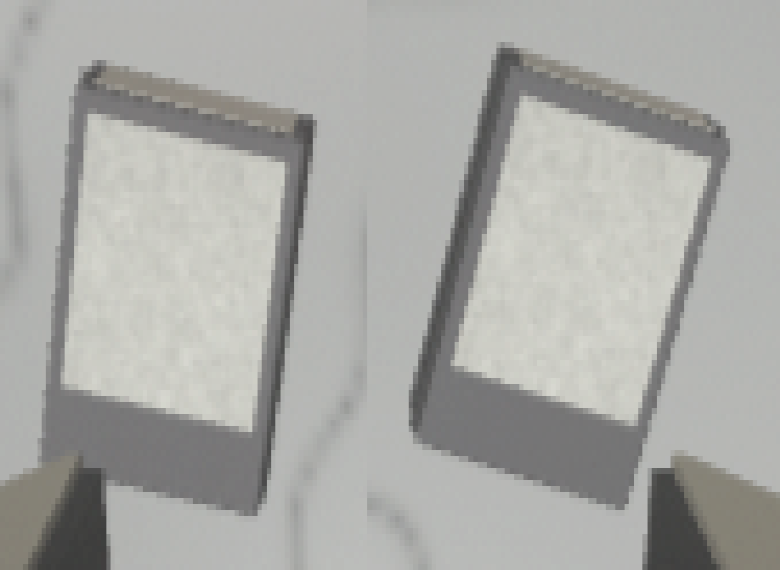

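```bash
cat >> h.py <<'E'
def rects(f,K,T,box,z,lo=72,hi=98):
    """top-face and card rectangles (world) inside box=(u0,v0,u1,v1)"""
    u0,v0,u1,v1=box; s=4
    c=cv2.resize(f[v0:v1,u0:u1],None,fx=s,fy=s,interpolation=cv2.INTER_CUBIC).astype(int)
    g=c.mean(2); sat=c.max(2)-c.min(2)
    m=((g>lo)&(g<hi)&(sat<12)).astype(np.uint8)*255
    m=cv2.morphologyEx(m,cv2.MORPH_OPEN,np.ones((5,5),np.uint8))
    cs,h=cv2.findContours(m,cv2.RETR_CCOMP,cv2.CHAIN_APPROX_NONE)
    def world(k): 
        px=k[:,0,:].astype(float); px=(px+.5)/s-.5+[u0,v0]
        return np.array([ray(K,T,p,z)[:2] for p in px],np.float32)
    out=[]
    i=max(range(len(cs)),key=lambda i:cv2.contourArea(cs[i]) if h[0,i,3]<0 else 0)
    j=[k for k in range(len(cs)) if h[0,k,3]==i]
    out.append(world(cs[i]))
    if j: out.append(world(cs[max(j,key=lambda k:cv2.contourArea(cs[k]))]))
    for w in out:
        (cx,cy),(a,b),_=r=cv2.minAreaRect(w); B=cv2.boxPoints(r)
        e=[B[1]-B[0],B[2]-B[1]]; L=max(e,key=np.linalg.norm); ang=np.degrees(np.arctan2(L[1],L[0]))
        ang=(ang+90)%180-90
        print("centre %.1f %.1f size %.1f %.1f longdir %.2f deg"%(cx,cy,max(a,b),min(a,b),ang))
    return out,m
E
python3 - <<'E'
from h import *
d=np.load("w2.npz"); f,K,T=d["f"],d["K"],d["T"]
for y,x in [(283,230),(262,275),(224,250),(270,223),(225,380)]: print(f[y,x],end=' ')
print()
for b in [(205,210,285,305),(345,210,435,305)]: rects(f,K,T,b,20)
E
```

```text
[85 85 85] [129 130 128] [130 129 128] [146 146 141] [87 87 87] 
centre 512.5 -83.1 size 107.8 65.5 longdir -11.41 deg
centre 497.4 -75.2 size 58.1 50.9 longdir -11.79 deg
centre 500.1 92.6 size 81.6 56.9 longdir -15.14 deg
centre 495.4 94.4 size 57.9 51.0 longdir -15.15 deg
```

```bash
python3 -m jog '[{"x":-0.04,"y":0,"z":0,"spin":0},{"x":-0.045,"y":0,"z":0,"spin":0},{"x":-0.045,"y":0,"z":0,"spin":0},{"x":-0.03,"y":0,"z":0,"spin":0},{"x":0,"y":0,"z":0,"spin":0}]'
python3 -m jog '[{"x":0,"y":0,"z":0,"spin":0},{"x":0,"y":0,"z":0,"spin":0}]'
python3 - <<'E'
from h import *
f,K,T=grab("wrist"); np.savez("w3.npz",f=f,K=K,T=T)
p=proj(K,T,[664,9,40]).round(); print(p)
u,v=p.astype(int); b=(u-55,v-65,u+55,v+65)
c=f[b[1]:b[3],b[0]:b[2]]
save(np.clip(cv2.resize(c,None,fx=4.5,fy=4.5,interpolation=cv2.INTER_NEAREST)*1.4,0,255).astype(np.uint8),"c2.png")
rects(f,K,T,b,40); print(b)
E
```

```text
time_s: 2.7
tool_pos: [612.2, 10.6, 403.6]
eef_rot: [[-1.0, -0.003, -0.0], [-0.003, 1.0, 0.0], [0.0, 0.0, -1.0]]
ft_force: [-1.6, -0.5, -0.3]
opening: 91.7
time_s: 2.9
tool_pos: [609.1, 9.8, 405.0]
eef_rot: [[-1.0, -0.002, -0.001], [-0.002, 1.0, 0.0], [0.001, 0.0, -1.0]]
ft_force: [-0.0, 0.0, -0.3]
opening: 91.5
[315. 268.]
centre 662.8 9.8 size 87.9 57.3 longdir 2.54 deg
centre 660.9 9.7 size 57.4 50.3 longdir 2.81 deg
(np.int64(260), np.int64(203), np.int64(370), np.int64(333))
```

View pics/c2.png

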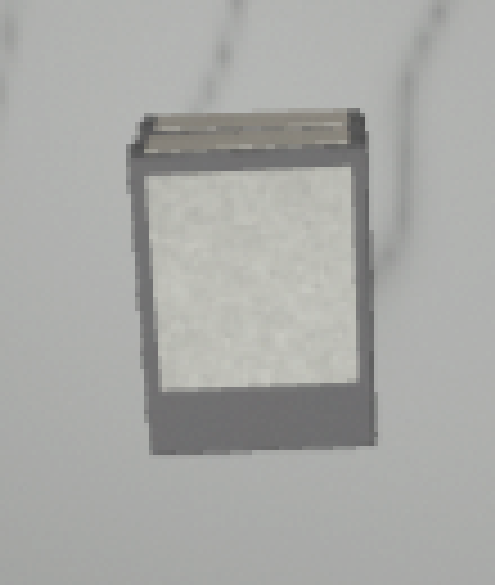

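The column's card centre is at (660.9, 9.7), turned 2.8°, and the end gaps put the case centre 5.6 mm further out. All three therefore get the same offset. I'll go to the left case first.

```bash
python3 -m jog '[{"x":0.0362,"y":0.0277,"z":0,"spin":0},{"x":0.0362,"y":0.0277,"z":0,"spin":0},{"x":0.0363,"y":0.0277,"z":0,"spin":0},{"x":0,"y":0,"z":0.03,"spin":0.133},{"x":0,"y":0,"z":0.04,"spin":0.133}]'
python3 -m jog '[{"x":0,"y":0,"z":0.045,"spin":0},{"x":0,"y":0,"z":0.045,"spin":0},{"x":0,"y":0,"z":0,"spin":0},{"x":0,"y":0,"z":0,"spin":0}]'
cat > st.py <<'E'
from h import *
s=env.read_state(); R=s["eef_rot"]; p=s["tool_pos"]
tgt=list(map(float,sys.argv[1:5])) # case x,y, TCP z, case angle deg
d=R.T@(np.array(tgt[:3])-p); a=np.degrees(np.arctan2(-R[1,0],-R[0,0]))
print(p.round(1),"yaw %.2f t %.2f"%(a,s["time_s"]),"tilt",R[:2,2].round(4),"F",s["ft_force"].round(1),"open %.1f"%s["opening"],"j6 %.1f"%s["joints"][5])
print("tool shift mm",d.round(1),"spin rad %.4f"%-np.radians(tgt[3]-a))
E
python3 st.py 500.8 92.9 182 -15.15
```

```text
time_s: 3.45
tool_pos: [500.1, 92.9, 337.1]
eef_rot: [[-0.964, 0.266, 0.007], [0.266, 0.964, 0.0], [-0.007, 0.002, -1.0]]
ft_force: [1.0, -1.4, -0.6]
opening: 92.0
time_s: 3.85
tool_pos: [501.4, 91.8, 245.8]
eef_rot: [[-0.965, 0.263, -0.0], [0.263, 0.965, 0.0], [0.0, 0.0, -1.0]]
ft_force: [-0.1, -0.3, -0.5]
opening: 91.9
[501.4  91.8 245.8] yaw -15.23 t 3.85 tilt [-0.0003  0.0001] F [-0.1 -0.3 -0.5] open 91.9 j6 -73.0
tool shift mm [ 0.8  0.9 63.8] spin rad -0.0013
```

```bash
python3 -m jog '[{"x":0.001,"y":0.001,"z":0.03,"spin":0},{"x":0,"y":0,"z":0.022,"spin":0},{"x":0,"y":0,"z":0.012,"spin":0},{"x":0,"y":0,"z":0,"spin":0},{"x":0,"y":0,"z":0,"spin":0}]'
python3 -m jog '[{"x":0,"y":0,"z":0,"spin":0},{"x":0,"y":0,"z":0,"spin":0},{"x":0,"y":0,"z":0,"spin":0},{"x":0,"y":0,"z":0,"spin":0},{"x":0,"y":0,"z":0,"spin":0}]' 0.045 12
python3 st.py 500.8 92.9 182 -15.15
```

```text
time_s: 4.35
tool_pos: [501.6, 93.1, 182.4]
eef_rot: [[-0.965, 0.263, 0.003], [0.263, 0.965, 0.0], [-0.003, 0.001, -1.0]]
ft_force: [-0.7, -0.8, -0.4]
opening: 92.2
time_s: 4.85
tool_pos: [500.9, 93.0, 180.8]
eef_rot: [[-0.965, 0.263, 0.0], [0.263, 0.965, 0.0], [-0.0, 0.0, -1.0]]
ft_force: [0.4, -0.2, 2.3]
opening: 56.8
[500.9  93.  180.8] yaw -15.23 t 4.85 tilt [0.0001 0.0001] F [ 0.4 -0.2  2.3] open 56.8 j6 -72.9
tool shift mm [ 0.1 -0.2 -1.2] spin rad -0.0013
```

```bash
python3 -m jog '[{"x":0,"y":0,"z":-0.015,"spin":0},{"x":0,"y":0,"z":-0.03,"spin":0},{"x":0,"y":0,"z":-0.03,"spin":-0.08},{"x":0,"y":0,"z":-0.015,"spin":-0.12},{"x":0,"y":0,"z":0,"spin":-0.114}]'
python3 -m jog '[{"x":-0.02,"y":-0.012,"z":0,"spin":0},{"x":-0.04,"y":-0.023,"z":0,"spin":0},{"x":-0.04,"y":-0.023,"z":0,"spin":0},{"x":-0.04,"y":-0.022,"z":0,"spin":0},{"x":-0.02,"y":-0.011,"z":0,"spin":0}]'
python3 -m jog '[{"x":0,"y":0,"z":0,"spin":0},{"x":0,"y":0,"z":0,"spin":0},{"x":0,"y":0,"z":0,"spin":0}]'
python3 st.py 666.5 10.0 221 2.8
python3 - <<'E'
from h import *
f,K,T=grab("wrist"); np.savez("w4.npz",f=f,K=K,T=T); save(f,"w4.png")
E
```

```text
time_s: 5.35
tool_pos: [501.5, 93.1, 273.1]
eef_rot: [[-0.999, -0.053, 0.005], [-0.053, 0.999, 0.0], [-0.005, -0.0, -1.0]]
ft_force: [-0.2, -0.7, 0.1]
opening: 56.9
time_s: 5.85
tool_pos: [667.4, 7.8, 270.3]
eef_rot: [[-0.999, -0.047, 0.002], [-0.047, 0.999, -0.0], [-0.001, -0.001, -1.0]]
ft_force: [-0.2, 1.1, -1.1]
opening: 57.0
time_s: 6.15
tool_pos: [664.2, 10.5, 270.4]
eef_rot: [[-0.999, -0.049, -0.002], [-0.049, 0.999, 0.0], [0.002, 0.0, -1.0]]
ft_force: [0.5, 0.1, -0.5]
opening: 56.9
[664.2  10.5 270.4] yaw 2.79 t 6.15 tilt [-0.0016  0.0004] F [ 0.5  0.1 -0.5] open 56.9 j6 -98.5
tool shift mm [-2.4 -0.6 49.4] spin rad -0.0001
```

View pics/w4.png

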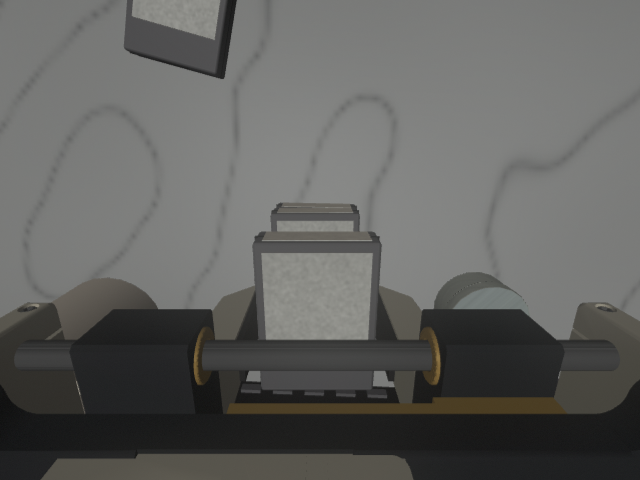

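The held case shows at (318,310), with the column's near edge behind it at (315,213). I'll compare the near card edges.

```bash
python3 - <<'E'
from h import *
d=np.load("w4.npz"); f,K,T=d["f"],d["K"],d["T"]
g=f.mean(2)
for r in (226,300): print(r,[int(x) for x in g[r,250:390]][::2] if 0 else [i+250 for i in np.where(np.abs(np.diff(g[r,250:390]))>12)[0]])
for c in (300,335): print(c,[i+200 for i in np.where(np.abs(np.diff(g[200:265,c]))>8)[0]], g[200:265:1,c].astype(int).tolist())
E
```

```text
226 [np.int64(270), np.int64(276), np.int64(352), np.int64(353), np.int64(358), np.int64(359)]
300 [np.int64(250), np.int64(251), np.int64(255), np.int64(262), np.int64(263), np.int64(369), np.int64(370), np.int64(377), np.int64(381)]
300 [np.int64(202), np.int64(205), np.int64(206), np.int64(211), np.int64(212), np.int64(219), np.int64(220), np.int64(230), np.int64(231), np.int64(239), np.int64(240), np.int64(241), np.int64(242), np.int64(252)] [127, 128, 121, 100, 96, 96, 114, 92, 94, 96, 97, 98, 109, 74, 80, 83, 84, 84, 84, 84, 95, 131, 136, 137, 136, 135, 134, 135, 139, 141, 138, 120, 100, 97, 96, 97, 97, 97, 97, 96, 135, 80, 69, 79, 82, 83, 84, 84, 85, 85, 84, 84, 86, 134, 141, 141, 140, 139, 139, 139, 138, 136, 138, 139, 139]
335 [np.int64(202), np.int64(203), np.int64(206), np.int64(207), np.int64(211), np.int64(212), np.int64(219), np.int64(220), np.int64(230), np.int64(231), np.int64(239), np.int64(240), np.int64(241), np.int64(242), np.int64(252)] [135, 136, 136, 118, 101, 97, 97, 117, 101, 99, 97, 98, 118, 77, 80, 83, 83, 83, 84, 84, 95, 133, 137, 136, 134, 133, 132, 132, 130, 129, 131, 118, 99, 98, 98, 96, 95, 97, 96, 96, 136, 81, 69, 79, 82, 83, 84, 83, 84, 84, 84, 84, 87, 133, 138, 137, 138, 140, 139, 138, 136, 133, 132, 133, 135]
```

```bash
python3 - <<'E'
from h import *
d=np.load("w4.npz"); f,K,T=d["f"],d["K"],d["T"]
zt=270.4-160.8
t=np.radians(2.8); X=np.array([np.cos(t),np.sin(t)]); Y=np.array([-X[1],X[0]])
def loc(uv,z): p=ray(K,T,uv,z)[:2]; return (X@p).round(1),(Y@p).round(1)
print("col near edge",loc((317,220.3),40),"mid",loc((314.8,226),40), "edges",loc((276.5,226),40),loc((353,226),40))
print("held near edge",loc((318,252.7),zt),"mid",loc((316.2,300),zt),loc((263,300),zt),loc((370,300),zt))
E
```

```text
col near edge (np.float64(632.6), np.float64(-21.1)) mid (np.float64(636.3), np.float64(-22.5)) edges (np.float64(636.3), np.float64(-47.0)) (np.float64(636.3), np.float64(2.0))
held near edge (np.float64(630.2), np.float64(-20.7)) mid (np.float64(653.2), np.float64(-21.5)) (np.float64(653.1), np.float64(-46.0)) (np.float64(653.2), np.float64(3.2))
```

Needs +2.4 mm outward and −1 mm sideways, which agrees with the pose reading.

```bash
python3 -m jog '[{"x":-0.0024,"y":-0.0008,"z":0.015,"spin":0},{"x":0,"y":0,"z":0.017,"spin":0},{"x":0,"y":0,"z":0.008,"spin":0},{"x":0,"y":0,"z":0,"spin":0},{"x":0,"y":0,"z":0,"spin":0}]'
python3 st.py 666.5 9.8 221.3 2.8
```

```text
time_s: 6.7
tool_pos: [667.6, 9.3, 230.8]
eef_rot: [[-0.999, -0.048, 0.0], [-0.048, 0.999, 0.0], [-0.0, 0.0, -1.0]]
ft_force: [0.4, -0.4, -0.5]
opening: 56.7
[667.6   9.3 230.8] yaw 2.77 t 6.70 tilt [0.     0.0001] F [ 0.4 -0.4 -0.5] open 56.7 j6 -98.6
tool shift mm [1.  0.6 9.5] spin rad -0.0005
```

```bash
python3 -m jog '[{"x":0.0008,"y":0.0003,"z":0.005,"spin":0},{"x":0,"y":0,"z":0.003,"spin":0},{"x":0,"y":0,"z":0.0015,"spin":0},{"x":0,"y":0,"z":0,"spin":0},{"x":0,"y":0,"z":0,"spin":0}]'
python3 st.py 666.5 9.8 221 2.8
```

```text
time_s: 7.2
tool_pos: [666.8, 9.4, 221.3]
eef_rot: [[-0.999, -0.048, 0.0], [-0.048, 0.999, 0.0], [-0.0, 0.0, -1.0]]
ft_force: [0.0, -0.2, -0.9]
opening: 56.9
[666.8   9.4 221.3] yaw 2.76 t 7.20 tilt [0.0002 0.0001] F [ 0.  -0.2 -0.9] open 56.9 j6 -98.5
tool shift mm [0.2 0.4 0.3] spin rad -0.0007
```

```bash
python3 -m jog '[{"x":0,"y":0,"z":0.0004,"spin":0},{"x":0,"y":0,"z":0,"spin":0},{"x":0,"y":0,"z":0,"spin":0},{"x":0,"y":0,"z":0,"spin":0},{"x":0,"y":0,"z":0,"spin":0}]' 0.0918
python3 -m jog '[{"x":0,"y":0,"z":-0.005,"spin":0},{"x":0,"y":0,"z":-0.025,"spin":0},{"x":0,"y":0,"z":-0.04,"spin":0},{"x":0.02,"y":0,"z":-0.04,"spin":0},{"x":0.04,"y":0,"z":0,"spin":0}]'
python3 -m jog '[{"x":0,"y":0,"z":0,"spin":0},{"x":0,"y":0,"z":0,"spin":0},{"x":0,"y":0,"z":0,"spin":0}]'
python3 - <<'E'
from h import *
f,K,T=grab("wrist"); np.savez("w5.npz",f=f,K=K,T=T)
p=proj(K,T,[666.5,9.8,60]).round(); print(p)
u,v=p.astype(int); b=(u-70,max(v-85,0),u+70,v+75)
c=f[b[1]:b[3],b[0]:b[2]]
save(np.clip(cv2.resize(c,None,fx=3.5,fy=3.5,interpolation=cv2.INTER_NEAREST)*1.4,0,255).astype(np.uint8),"c3.png")
rects(f,K,T,b,60); print(b)
E
python3 st.py 502.9 -76.4 182 -11.8
```

```text
time_s: 7.7
tool_pos: [666.7, 9.4, 220.9]
eef_rot: [[-0.999, -0.048, 0.0], [-0.048, 0.999, 0.0], [-0.0, 0.0, -1.0]]
ft_force: [0.3, -0.3, -0.2]
opening: 90.5
time_s: 8.2
tool_pos: [608.7, 6.3, 337.1]
eef_rot: [[-0.999, -0.048, 0.014], [-0.048, 0.999, -0.001], [-0.014, -0.002, -1.0]]
ft_force: [0.8, -0.1, -0.1]
opening: 92.0
time_s: 8.5
tool_pos: [607.5, 6.5, 331.2]
eef_rot: [[-0.999, -0.048, 0.002], [-0.048, 0.999, -0.0], [-0.002, -0.0, -1.0]]
ft_force: [-0.1, 0.2, -0.2]
opening: 91.9
[317. 313.]
centre 658.9 9.4 size 63.7 57.0 longdir 2.67 deg
centre 661.1 9.5 size 56.4 49.8 longdir 2.67 deg
(np.int64(247), np.int64(228), np.int64(387), np.int64(388))
[607.7   6.4 330.9] yaw 2.76 t 8.55 tilt [ 0.0012 -0.    ] F [ 0.8  1.7 -0.1] open 91.6 j6 -99.4
tool shift mm [108.8 -77.7 148.8] spin rad 0.2541
```

View pics/c3.png

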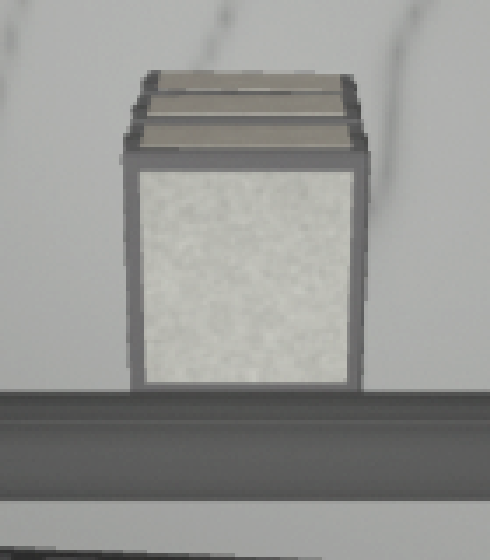

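The picture shows three cases flush. The new card is at (661.1, 9.5) and 2.67°, against the column's (660.9, 9.7) and 2.8°. Now the second case.

```bash
python3 -m jog '[{"x":0.036,"y":-0.026,"z":0,"spin":0},{"x":0.036,"y":-0.026,"z":0,"spin":0},{"x":0.0368,"y":-0.0257,"z":0,"spin":0},{"x":0,"y":0,"z":0.02,"spin":0.127},{"x":0,"y":0,"z":0.035,"spin":0.127}]'
python3 -m jog '[{"x":0,"y":0,"z":0.03,"spin":0},{"x":0,"y":0,"z":0,"spin":0},{"x":0,"y":0,"z":0,"spin":0}]'
python3 st.py 502.9 -76.4 181 -11.8
```

```text
time_s: 9.05
tool_pos: [502.9, -77.7, 277.3]
eef_rot: [[-0.977, 0.211, 0.006], [0.211, 0.977, -0.002], [-0.007, -0.001, -1.0]]
ft_force: [0.6, 0.3, 0.6]
opening: 92.0
time_s: 9.35
tool_pos: [502.7, -76.5, 245.8]
eef_rot: [[-0.979, 0.204, -0.001], [0.204, 0.979, 0.0], [0.001, 0.0, -1.0]]
ft_force: [0.4, -0.4, 0.2]
opening: 92.1
[502.7 -76.5 245.8] yaw -11.76 t 9.35 tilt [-0.0005  0.0003] F [ 0.4 -0.4  0.2] open 92.1 j6 -95.5
tool shift mm [-0.3  0.1 64.8] spin rad 0.0006
```

```bash
python3 -m jog '[{"x":0,"y":0,"z":0.03,"spin":0},{"x":0,"y":0,"z":0.022,"spin":0},{"x":0,"y":0,"z":0.0125,"spin":0},{"x":0,"y":0,"z":0,"spin":0},{"x":0,"y":0,"z":0,"spin":0}]'
python3 -m jog '[{"x":0,"y":0,"z":0,"spin":0},{"x":0,"y":0,"z":0,"spin":0},{"x":0,"y":0,"z":0,"spin":0},{"x":0,"y":0,"z":0,"spin":0},{"x":0,"y":0,"z":0,"spin":0}]' 0.045 12
python3 st.py 502.9 -76.4 181 -11.8
python3 -m jog '[{"x":0,"y":0,"z":-0.015,"spin":0},{"x":0,"y":0,"z":-0.035,"spin":0},{"x":0,"y":0,"z":-0.035,"spin":-0.053},{"x":0,"y":0,"z":-0.02,"spin":-0.1},{"x":0,"y":0,"z":-0.005,"spin":-0.1}]'
python3 -m jog '[{"x":-0.021,"y":0.01,"z":0,"spin":0},{"x":-0.042,"y":0.0195,"z":0,"spin":0},{"x":-0.042,"y":0.0195,"z":0,"spin":0},{"x":-0.042,"y":0.0195,"z":0,"spin":0},{"x":-0.021,"y":0.0097,"z":0,"spin":0}]'
python3 -m jog '[{"x":0,"y":0,"z":0,"spin":0},{"x":0,"y":0,"z":0,"spin":0},{"x":0,"y":0,"z":0,"spin":0},{"x":0,"y":0,"z":0,"spin":0}]'
python3 st.py 666.6 9.6 241 2.7
```

```text
time_s: 9.85
tool_pos: [502.6, -76.4, 182.4]
eef_rot: [[-0.979, 0.204, 0.002], [0.204, 0.979, -0.0], [-0.002, -0.0, -1.0]]
ft_force: [0.3, 1.1, -0.2]
opening: 92.0
time_s: 10.35
tool_pos: [501.9, -76.3, 181.5]
eef_rot: [[-0.979, 0.204, 0.0], [0.204, 0.979, 0.0], [-0.0, 0.0, -1.0]]
ft_force: [-0.7, 1.2, 3.1]
opening: 56.5
[501.9 -76.3 181.5] yaw -11.79 t 10.35 tilt [0.0002 0.    ] F [-0.7  1.2  3.1] open 56.5 j6 -95.5
tool shift mm [-1.   0.1  0.5] spin rad 0.0001
time_s: 10.85
tool_pos: [502.4, -76.5, 294.0]
eef_rot: [[-0.999, -0.051, 0.005], [-0.051, 0.999, -0.001], [-0.004, -0.002, -1.0]]
ft_force: [0.6, -0.4, -0.5]
opening: 56.9
time_s: 11.35
tool_pos: [668.1, 11.7, 290.9]
eef_rot: [[-0.999, -0.049, 0.001], [-0.049, 0.999, 0.001], [-0.001, 0.0, -1.0]]
ft_force: [-0.4, -0.8, -0.7]
opening: 56.7
time_s: 11.75
tool_pos: [665.3, 9.0, 291.6]
eef_rot: [[-0.999, -0.046, -0.0], [-0.046, 0.999, -0.0], [0.0, -0.0, -1.0]]
ft_force: [-0.2, -1.0, -0.1]
opening: 57.0
[665.3   9.  291.6] yaw 2.65 t 11.75 tilt [-0.0004 -0.    ] F [-0.2 -1.  -0.1] open 57.0 j6 -98.5
tool shift mm [-1.4  0.6 50.6] spin rad -0.0008
```

```bash
python3 - <<'E'
from h import *
f,K,T=grab("wrist"); np.savez("w6.npz",f=f,K=K,T=T); save(f,"w6.png")
g=f.mean(2); zt=env.read_state()["tool_pos"][2]-161.5
t=np.radians(2.7); X=np.array([np.cos(t),np.sin(t)]); Y=np.array([-X[1],X[0]])
def loc(uv,z): p=ray(K,T,uv,z)[:2]; return round(float(X@p),1),round(float(Y@p),1)
for c in (300,335):
    k=[i+190 for i in range(0,75) if g[190+i+1,c]-g[190+i-1,c]>30 and g[190+i+2,c]>125 and 75<g[190+i-2,c]<90]; print(c,k)
for r in (226,300): print(r,[int(i+240) for i in np.where(np.abs(np.diff(g[r,240:400]))>14)[0]])
print("column near card edge, nominal pixel", proj(K,T,[661.1-28.2,9.5-1.3,60]).round(1), "held nominal",proj(K,T,[661.1-28.2-1.4,9.5-1.3-.6,zt]).round(1))
for r in range(205,265,5): print(r,loc((317,r),60)[0],loc((317,r),zt)[0],end=' | ')
E
```

```text
300 [218, 219, 254, 255]
335 [218, 219, 254, 255]
226 [272, 273, 278, 279, 354, 355, 360, 361]
300 [250, 251, 255, 263, 369, 381]
column near card edge, nominal pixel [316.9 217.9] held nominal [315.7 251.7]
205 624.3 610.3 | 210 627.5 612.5 | 215 630.7 614.6 | 220 634.0 616.8 | 225 637.3 619.0 | 230 640.6 621.3 | 235 644.0 623.5 | 240 647.4 625.8 | 245 650.8 628.1 | 250 654.2 630.4 | 255 657.7 632.7 | 260 661.3 635.0 |
```

```bash
python3 -m jog '[{"x":-0.0004,"y":0.0002,"z":0.015,"spin":0},{"x":0,"y":0,"z":0.017,"spin":0},{"x":0,"y":0,"z":0.01,"spin":0},{"x":0,"y":0,"z":0,"spin":0},{"x":0,"y":0,"z":0,"spin":0}]'
python3 st.py 665.8 9.2 241.7 2.7
```

```text
time_s: 12.3
tool_pos: [666.4, 9.8, 249.2]
eef_rot: [[-0.999, -0.047, -0.0], [-0.047, 0.999, 0.0], [0.0, 0.0, -1.0]]
ft_force: [0.5, 0.2, 0.2]
opening: 57.1
[666.4   9.8 249.2] yaw 2.70 t 12.30 tilt [-0.0003  0.0001] F [0.5 0.2 0.2] open 57.1 j6 -98.4
tool shift mm [ 0.6 -0.6  7.5] spin rad -0.0000
```

```bash
python3 -m jog '[{"x":0.0004,"y":-0.0004,"z":0.004,"spin":0},{"x":0,"y":0,"z":0.002,"spin":0},{"x":0,"y":0,"z":0.0015,"spin":0},{"x":0,"y":0,"z":0,"spin":0},{"x":0,"y":0,"z":0,"spin":0}]'
python3 st.py 665.8 9.2 241.5 2.7
```

```text
time_s: 12.8
tool_pos: [666.0, 9.6, 241.9]
eef_rot: [[-0.999, -0.047, 0.0], [-0.047, 0.999, 0.0], [-0.0, 0.0, -1.0]]
ft_force: [0.1, 0.3, -0.6]
opening: 56.8
[666.    9.6 241.9] yaw 2.70 t 12.80 tilt [0.0003 0.0001] F [ 0.1  0.3 -0.6] open 56.8 j6 -98.5
tool shift mm [ 0.2 -0.4  0.4] spin rad 0.0001
```

```bash
python3 -m jog '[{"x":0,"y":0,"z":0.0004,"spin":0},{"x":0,"y":0,"z":0,"spin":0},{"x":0,"y":0,"z":0,"spin":0},{"x":0,"y":0,"z":0,"spin":0},{"x":0,"y":0,"z":0,"spin":0}]' 0.0918
python3 -m jog '[{"x":0,"y":0,"z":-0.005,"spin":0},{"x":0,"y":0,"z":-0.025,"spin":0},{"x":0,"y":0,"z":-0.045,"spin":0},{"x":0.02,"y":0,"z":-0.04,"spin":0},{"x":0.04,"y":0,"z":-0.02,"spin":0}]'
python3 -m jog '[{"x":0,"y":0,"z":-0.02,"spin":0},{"x":0,"y":0,"z":0,"spin":0},{"x":0,"y":0,"z":0,"spin":0},{"x":0,"y":0,"z":0,"spin":0}]'
python3 - <<'E'
from h import *
f,K,T=grab("wrist"); np.savez("w7.npz",f=f,K=K,T=T)
p=proj(K,T,[666.5,9.8,80]).round(); print(p)
u,v=p.astype(int); b=(u-70,max(v-85,0),u+70,v+75)
c=f[b[1]:b[3],b[0]:b[2]]
save(np.clip(cv2.resize(c,None,fx=3.5,fy=3.5,interpolation=cv2.INTER_NEAREST)*1.4,0,255).astype(np.uint8),"c4.png")
rects(f,K,T,b,80)
E
python3 st.py 480 -356 400 0
```

```text
time_s: 13.3
tool_pos: [666.0, 9.5, 241.5]
eef_rot: [[-0.999, -0.047, 0.0], [-0.047, 0.999, 0.0], [-0.0, 0.0, -1.0]]
ft_force: [-0.1, -0.3, 0.0]
opening: 90.2
time_s: 13.8
tool_pos: [607.0, 6.5, 380.3]
eef_rot: [[-0.999, -0.047, 0.008], [-0.047, 0.999, -0.001], [-0.008, -0.001, -1.0]]
ft_force: [0.1, -1.0, 0.5]
opening: 92.0
time_s: 14.2
tool_pos: [606.5, 6.6, 395.2]
eef_rot: [[-0.999, -0.047, -0.001], [-0.047, 0.999, 0.0], [0.001, 0.0, -1.0]]
ft_force: [-0.0, -0.1, 0.2]
opening: 91.7
[316. 292.]
centre 668.2 10.0 size 77.8 57.2 longdir 2.61 deg
centre 661.6 9.4 size 56.6 50.6 longdir 2.61 deg
[606.5   6.6 394.9] yaw 2.70 t 14.25 tilt [-0.0018  0.0003] F [-0.  -0.4  0.5] open 91.6 j6 -99.3
tool shift mm [ 143.5 -356.3   -4.9] spin rad 0.0472
```

View pics/c4.png

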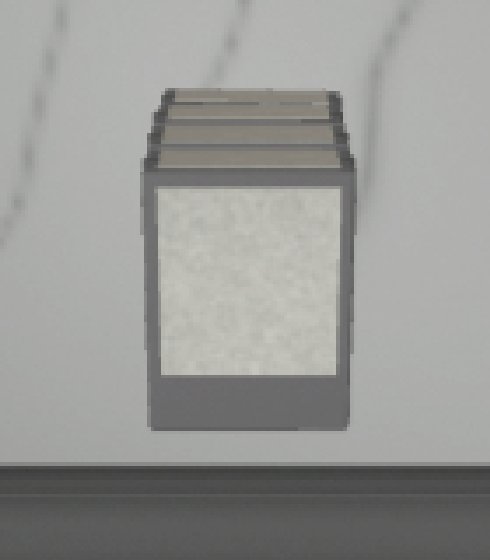

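Four cases stand flush; the top card is at (661.6, 9.4) and 2.6°. Now to the knob.

```bash
python3 -m jog '[{"x":0.008,"y":-0.022,"z":0,"spin":0},{"x":0.0155,"y":-0.045,"z":0,"spin":0},{"x":0.0155,"y":-0.045,"z":0,"spin":0},{"x":0.0155,"y":-0.045,"z":0,"spin":0},{"x":0.0155,"y":-0.045,"z":0,"spin":0}]'
python3 -m jog '[{"x":0.0155,"y":-0.045,"z":0,"spin":0},{"x":0.0155,"y":-0.045,"z":0,"spin":0},{"x":0.0155,"y":-0.045,"z":0,"spin":0},{"x":0.007,"y":-0.02,"z":0,"spin":0.047},{"x":0,"y":0,"z":0,"spin":0}]'
python3 -m jog '[{"x":0,"y":0,"z":0,"spin":0},{"x":0,"y":0,"z":0,"spin":0}]'
python3 - <<'E'
from h import *
f,K,T=grab("wrist"); np.savez("w8.npz",f=f,K=K,T=T)
p=proj(K,T,[545,-356,90]).round(); print(p)
u,v=p.astype(int)
save(np.clip(cv2.resize(f[v-110:v+50,u-100:u+100],None,fx=4,fy=3.7,interpolation=cv2.INTER_NEAREST)*1.5,0,255).astype(np.uint8),"c5.png")
E
python3 st.py 545 -356 241 0
```

```text
time_s: 14.75
tool_pos: [545.4, -200.1, 395.1]
eef_rot: [[-0.999, -0.048, -0.001], [-0.048, 0.999, 0.001], [0.001, 0.001, -1.0]]
ft_force: [0.9, -0.1, 0.2]
opening: 92.1
time_s: 15.25
tool_pos: [498.5, -359.1, 394.5]
eef_rot: [[-1.0, 0.005, -0.002], [0.005, 1.0, 0.001], [0.002, 0.001, -1.0]]
ft_force: [1.2, -0.0, -0.6]
opening: 92.1
time_s: 15.45
tool_pos: [500.1, -354.7, 395.8]
eef_rot: [[-1.0, -0.002, -0.001], [-0.002, 1.0, 0.001], [0.001, 0.001, -1.0]]
ft_force: [-0.8, -0.0, -0.2]
opening: 92.0
[314. 281.]
[ 500.2 -354.5  396. ] yaw 0.14 t 15.50 tilt [-0.0003  0.0008] F [0.5 0.7 0.1] open 91.9 j6 -132.6
tool shift mm [-44.8  -1.7 155. ] spin rad 0.0024
```

View pics/c5.png

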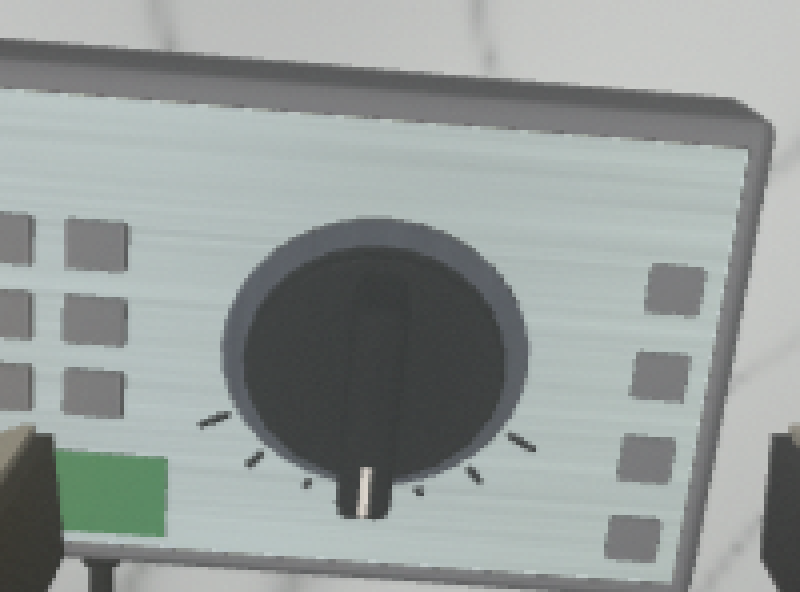

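The crop shows the knob at rest, centred near pixel (308,266), with its white mark at the outer end near (305,304). With joint 6 at −132.6°, 60° more anticlockwise would leave its range, so I'll pinch after a half turn the other way.

```bash
python3 - <<'E'
from h import *
d=np.load("w8.npz"); f,K,T=d["f"],d["K"],d["T"]; u0,v0,s=214,171,4
c=cv2.resize(f[v0:v0+160,u0:u0+200],None,fx=s,fy=s,interpolation=cv2.INTER_CUBIC).astype(int); g=c.mean(2)
W=lambda px,z: np.array([ray(K,T,(np.array(p)+.5)/s-.5+[u0,v0],z)[:2] for p in px])
m=(g<42).astype(np.uint8); n,l,st,ce=cv2.connectedComponentsWithStats(m)
i=l[380,375]; k=max(cv2.findContours((l==i).astype(np.uint8),0,1)[0],key=cv2.contourArea)[:,0]
e=k[k[:,1]<440]  # drop wing end
p=W(e,59); A=np.c_[2*p,np.ones(len(p))]; q=np.linalg.lstsq(A,(p**2).sum(1),rcond=None)[0]
print("disc fit",q[:2].round(1),"r %.1f"%np.sqrt(q[2]+q[:2]@q[:2]), "bbox",k.min(0),k.max(0))
w=np.zeros_like(m); w[480:580,330:410]=(g[480:580,330:410]>90)
n,l,st,ce=cv2.connectedComponentsWithStats(w); print(st[1:],ce[1:])
# console plate right edge and front edge directions via top plate mask
m=((g>100)&(c[:,:,2]-c[:,:,0]>4)).astype(np.uint8); k=max(cv2.findContours(m,0,1)[0],key=cv2.contourArea)[:,0]
r=k[(k[:,0]>680)&(k[:,1]>190)&(k[:,1]<580)]; P=W(r,45); dx=cv2.fitLine(P.astype(np.float32),cv2.DIST_HUBER,0,.01,.01).ravel(); print("right edge",np.degrees(np.arctan2(dx[1],dx[0])))
r=k[(k[:,0]<700)&(k[:,1]<175)&(k[:,0]>20)]; P=W(r,45); dx=cv2.fitLine(P.astype(np.float32),cv2.DIST_HUBER,0,.01,.01).ravel(); print("front edge",np.degrees(np.arctan2(dx[1],dx[0])))
for j in range(1,n):
    if st[j,4]>100:
        P=W(np.argwhere(l==j)[:,::-1],90); print("white",P.mean(0).round(1),P[:,0].min(),P[:,0].max())
        v=P.mean(0)-q[:2]; print("wing dir",np.degrees(np.arctan2(v[1],v[0])),np.hypot(*v))
E
```

```text
disc fit [ 541.4 -362. ] r 1.5 bbox [372 371] [387 386]
[[ 330  505   80   75 3121]] [[372.3925024  554.13905799]]
right edge -5.0450053
front edge 84.90142
white [ 573.5 -363.1] 560.661955273162 580.0674585708922
wing dir -2.032292673595656 32.06466782348714
```

```bash
python3 - <<'E'
from h import *
d=np.load("w8.npz"); f,K,T=d["f"],d["K"],d["T"]; u0,v0,s=214,171,4
c=cv2.resize(f[v0:v0+160,u0:u0+200],None,fx=s,fy=s,interpolation=cv2.INTER_CUBIC).astype(int); g=c.mean(2)
W=lambda px,z: np.array([ray(K,T,(np.array(p)+.5)/s-.5+[u0,v0],z)[:2] for p in px])
print(g[380,200:560:8].astype(int)); print(g[200:600:8,375].astype(int))
for th in (50,55):
    m=(g<th).astype(np.uint8); n,l,st,ce=cv2.connectedComponentsWithStats(m)
    k=max(cv2.findContours((l==l[400,300]).astype(np.uint8),0,1)[0],key=cv2.contourArea)[:,0]
    p=W(k[k[:,1]<430],59); A=np.c_[2*p,np.ones(len(p))]; q=np.linalg.lstsq(A,(p**2).sum(1),rcond=None)[0]
    print("disc",q[:2].round(1),"r %.1f"%np.sqrt(q[2]+q[:2]@q[:2]),k.min(0),k.max(0))
w=np.zeros((640,800),np.uint8); w[495:570,345:385]=(g[495:570,345:385]>85)
n,l,st,ce=cv2.connectedComponentsWithStats(w)
for j in range(1,n):
    if st[j,4]>60:
        P=W(np.argwhere(l==j)[:,::-1],90); v=P.mean(0)-q[:2]; print(st[j],P.mean(0).round(1),np.degrees(np.arctan2(v[1],v[0])),np.hypot(*v))
E
```

```text
[125 124 128  74  63  64  44  44  44  43  43  43  42  42  43  42  43  42
  42  41  42  43  41  42  42  40  41  42  42  41  42  43  42  43  42  42
  43  44  49  64  65  87 124 123 123]
[121 120 120 121 115  62  65  64  59  42  44  42  41  40  40  40  41  42
  43  43  43  42  42  41  43  42  42  42  42  41  42  41  41  42  42  42
  43  42  43  42  41  41  40  40  40  78 122 125 125 126]
disc [ 544.7 -363.2] r 32.6 [244 267] [504 558]
disc [ 544.7 -363.2] r 32.9 [243 265] [505 558]
[345 504  40  66 955] [ 571.2 -365.1] -4.134345141426218 26.50820794306593
```

Knob axis at (544.7, −363.2); the disc fit radius of 32.9 mm matches 33. The wing lies at −5°.

```bash
python3 -m jog '[{"x":-0.0445,"y":-0.0087,"z":0,"spin":0.147},{"x":0,"y":0,"z":0.01,"spin":0.147},{"x":0,"y":0,"z":0.01,"spin":0.147},{"x":0,"y":0,"z":0.01,"spin":0.147},{"x":0,"y":0,"z":0.01,"spin":0.147}]'
python3 -m jog '[{"x":0,"y":0,"z":0.01,"spin":0.147},{"x":0,"y":0,"z":0.01,"spin":0.147},{"x":0,"y":0,"z":0.01,"spin":0.147},{"x":0,"y":0,"z":0.01,"spin":0.147},{"x":0,"y":0,"z":0.01,"spin":0.147}]'
python3 -m jog '[{"x":0,"y":0,"z":0,"spin":0.147},{"x":0,"y":0,"z":0,"spin":0.147},{"x":0,"y":0,"z":0,"spin":0.147},{"x":0,"y":0,"z":0,"spin":0.147},{"x":0,"y":0,"z":0,"spin":0.147}]'
python3 -m jog '[{"x":0,"y":0,"z":0,"spin":0.147},{"x":0,"y":0,"z":0,"spin":0.147},{"x":0,"y":0,"z":0,"spin":0.147},{"x":0,"y":0,"z":0,"spin":0.147},{"x":0,"y":0,"z":0,"spin":0.147}]'
python3 -m jog '[{"x":0,"y":0,"z":0,"spin":0.147},{"x":0,"y":0,"z":0,"spin":0.144},{"x":0,"y":0,"z":0,"spin":0},{"x":0,"y":0,"z":0,"spin":0},{"x":0,"y":0,"z":0,"spin":0}]'
python3 st.py 544.7 -363.2 241 175
```

```text
time_s: 16.0
tool_pos: [544.8, -362.9, 356.0]
eef_rot: [[-0.74, 0.673, 0.0], [0.673, 0.74, 0.0], [0.0, 0.0, -1.0]]
ft_force: [-0.4, 0.4, -1.1]
opening: 91.9
time_s: 16.5
tool_pos: [544.8, -362.9, 306.1]
eef_rot: [[-0.097, 0.995, 0.0], [0.995, 0.097, 0.0], [0.0, 0.0, -1.0]]
ft_force: [-0.4, -0.3, 0.1]
opening: 91.8
time_s: 17.0
tool_pos: [544.8, -363.0, 306.5]
eef_rot: [[0.595, 0.804, 0.0], [0.804, -0.595, 0.0], [0.0, -0.0, -1.0]]
ft_force: [0.6, -0.6, -0.7]
opening: 91.9
time_s: 17.5
tool_pos: [544.8, -363.0, 306.5]
eef_rot: [[0.98, 0.197, 0.0], [0.197, -0.98, 0.0], [0.0, -0.0, -1.0]]
ft_force: [-0.4, 0.4, 0.2]
opening: 92.0
time_s: 18.0
tool_pos: [544.3, -363.9, 306.4]
eef_rot: [[0.996, -0.085, 0.0], [-0.085, -0.996, 0.0], [0.0, -0.0, -1.0]]
ft_force: [-0.3, 0.4, -0.3]
opening: 91.6
[ 544.3 -363.9  306.4] yaw 175.10 t 18.00 tilt [0.     0.0001] F [-0.3  0.4 -0.3] open 91.6 j6 54.4
tool shift mm [ 0.3 -0.7 65.4] spin rad 0.0018
```

```bash
python3 -m jog '[{"x":0.0003,"y":-0.0006,"z":0.025,"spin":0},{"x":0,"y":0,"z":0.025,"spin":0},{"x":0,"y":0,"z":0.0145,"spin":0},{"x":0,"y":0,"z":0,"spin":0},{"x":0,"y":0,"z":0,"spin":0}]' 0.05
python3 st.py 544.7 -363.2 241 175
python3 -m jog '[{"x":0,"y":0,"z":0,"spin":0},{"x":0,"y":0,"z":0,"spin":0},{"x":0,"y":0,"z":0,"spin":0},{"x":0,"y":0,"z":0,"spin":0},{"x":0,"y":0,"z":0,"spin":0}]' 0 40
python3 -m jog '[{"x":0,"y":0,"z":0,"spin":0},{"x":0,"y":0,"z":0,"spin":0},{"x":0,"y":0,"z":0,"spin":0},{"x":0,"y":0,"z":0,"spin":0},{"x":0,"y":0,"z":0,"spin":0}]'
python3 st.py 544.7 -363.2 241 175
```

```text
time_s: 18.5
tool_pos: [544.6, -364.0, 242.4]
eef_rot: [[0.996, -0.088, 0.0], [-0.088, -0.996, -0.0], [0.0, 0.0, -1.0]]
ft_force: [-0.3, -0.5, 1.0]
opening: 56.7
[ 544.6 -364.   242.4] yaw 174.93 t 18.50 tilt [ 0.0005 -0.0003] F [-0.3 -0.5  1. ] open 56.7 j6 54.6
tool shift mm [-0.  -0.8  1.4] spin rad -0.0013
time_s: 19.0
tool_pos: [544.4, -363.9, 242.1]
eef_rot: [[0.996, -0.089, 0.0], [-0.089, -0.996, -0.0], [0.0, 0.0, -1.0]]
ft_force: [-1.2, -0.6, 0.4]
opening: 16.3
time_s: 19.5
tool_pos: [544.4, -363.7, 242.0]
eef_rot: [[0.996, -0.089, 0.0], [-0.089, -0.996, 0.0], [0.0, -0.0, -1.0]]
ft_force: [-0.3, 3.4, 3.9]
opening: 12.7
[ 544.4 -363.7  242. ] yaw 174.89 t 19.50 tilt [0.0001 0.0004] F [-0.3  3.4  3.9] open 12.7 j6 54.6
tool shift mm [ 0.2 -0.5  1. ] spin rad -0.0019
```

```bash
python3 -m jog '[{"x":0,"y":0,"z":0,"spin":-0.08},{"x":0,"y":0,"z":0,"spin":-0.1},{"x":0,"y":0,"z":0,"spin":-0.1},{"x":0,"y":0,"z":0,"spin":-0.1},{"x":0,"y":0,"z":0,"spin":-0.1}]'
python3 -m jog '[{"x":0,"y":0,"z":0,"spin":-0.1},{"x":0,"y":0,"z":0,"spin":-0.1},{"x":0,"y":0,"z":0,"spin":-0.1},{"x":0,"y":0,"z":0,"spin":-0.1},{"x":0,"y":0,"z":0,"spin":-0.1}]'
python3 -m jog '[{"x":0,"y":0,"z":0,"spin":-0.05},{"x":0,"y":0,"z":0,"spin":-0.03},{"x":0,"y":0,"z":0,"spin":0},{"x":0,"y":0,"z":0,"spin":0},{"x":0,"y":0,"z":0,"spin":0}]'
python3 st.py 544.7 -363.2 241 235
python3 -c "
from h import *
print(env.read_state()['ft_torque'])
f,K,T=grab('scene'); u,v=proj(K,T,[544.7,-363,80]).astype(int); u0,v0=u-45,v-35
np.savez('s9.npz',f=f,K=K,T=T)
print(u,v); save(cv2.resize(f[max(v0,0):v+45,u0:u+55],None,fx=7,fy=7,interpolation=cv2.INTER_CUBIC),'c6.png')"
```

```text
time_s: 20.0
tool_pos: [544.4, -364.4, 242.0]
eef_rot: [[0.923, 0.384, 0.001], [0.384, -0.923, -0.001], [0.0, 0.002, -1.0]]
ft_force: [0.9, -1.4, 1.7]
opening: 13.0
time_s: 20.5
tool_pos: [544.8, -364.9, 242.1]
eef_rot: [[0.626, 0.78, 0.003], [0.78, -0.626, -0.003], [-0.001, 0.004, -1.0]]
ft_force: [3.9, -4.3, -1.5]
opening: 12.5
time_s: 21.0
tool_pos: [544.9, -365.0, 242.1]
eef_rot: [[0.565, 0.825, 0.003], [0.825, -0.565, -0.003], [-0.001, 0.004, -1.0]]
ft_force: [3.5, -4.6, -1.0]
opening: 13.2
[ 544.9 -365.   242.1] yaw -124.43 t 21.00 tilt [ 0.0028 -0.003 ] F [ 3.5 -4.6 -1. ] open 13.2 j6 -6.1
tool shift mm [ 1.4 -1.1  1.1] spin rad -6.2733
[-0.81318031 -0.44753231 -0.22807887]
210 173
```

View pics/c6.png

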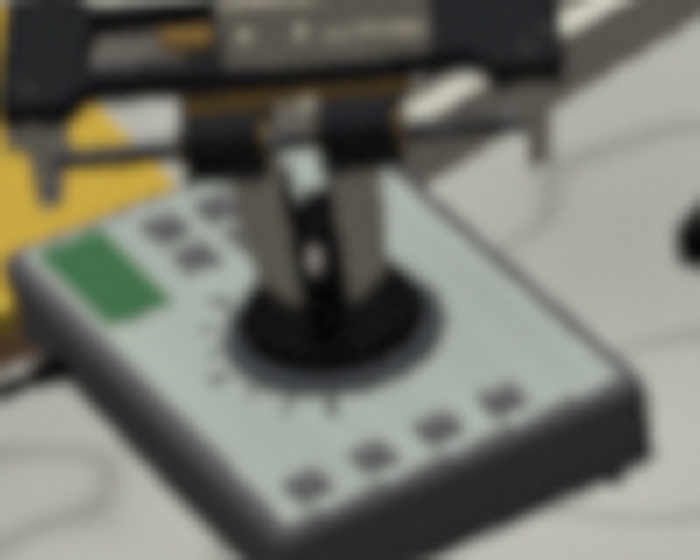

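The crop shows the fingers pinching the wing, with its white mark at crop (316,258) turned towards the long third-click mark at (332,405). I'll check that numerically while holding, and re-check the column.

```bash
python3 -m jog '[{"x":0,"y":0,"z":0,"spin":-0.01},{"x":0,"y":0,"z":0,"spin":0},{"x":0,"y":0,"z":0,"spin":0},{"x":0,"y":0,"z":0,"spin":0},{"x":0,"y":0,"z":0,"spin":0}]'
python3 -m jog '[{"x":0,"y":0,"z":0,"spin":0},{"x":0,"y":0,"z":0,"spin":0},{"x":0,"y":0,"z":0,"spin":0},{"x":0,"y":0,"z":0,"spin":0},{"x":0,"y":0,"z":0,"spin":0}]'
python3 st.py 544.7 -363.2 241 235
python3 - <<'E'
from h import *
print(env.read_state()["ft_torque"].round(3))
d=np.load("s9.npz"); f,K,T=d["f"],d["K"],d["T"]
print("mark seen",165+316/7,138+258/7)
for a in (0.7,.96,1.05):
    t=a-np.radians(5); print(a,proj(K,T,[544.7+24.5*np.cos(t),-363.2+24.5*np.sin(t),90]).round(1))
for z in (0,20,40,60,80): print(z,proj(K,T,[666.5,9.8,z]).round(0),end=' ')
u,v=proj(K,T,[666.5,9.8,40]).astype(int)
save(cv2.resize(f[v-45:v+45,u-45:u+45],None,fx=6,fy=6,interpolation=cv2.INTER_CUBIC),"c7.png")
E
```

```text
time_s: 21.55
tool_pos: [544.9, -365.0, 242.1]
eef_rot: [[0.557, 0.83, 0.003], [0.83, -0.557, -0.003], [-0.001, 0.004, -1.0]]
ft_force: [4.2, -4.5, -1.2]
opening: 13.0
time_s: 22.05
tool_pos: [544.9, -365.0, 242.1]
eef_rot: [[0.557, 0.83, 0.003], [0.83, -0.557, -0.003], [-0.001, 0.004, -1.0]]
ft_force: [4.0, -4.1, -1.4]
opening: 12.8
[ 544.9 -365.   242.1] yaw -123.86 t 22.05 tilt [ 0.0028 -0.003 ] F [ 4.  -4.1 -1.4] open 12.8 j6 -6.6
tool shift mm [ 1.4 -1.1  1.1] spin rad -6.2633
[-0.814 -0.488 -0.193]
mark seen 210.14285714285714 174.85714285714286
0.7 [206.  175.6]
0.96 [208.6 175.7]
1.05 [209.5 175.7]
0 [267. 301.] 20 [266. 294.] 40 [265. 288.] 60 [264. 281.] 80 [263. 274.]
```

View pics/c7.png

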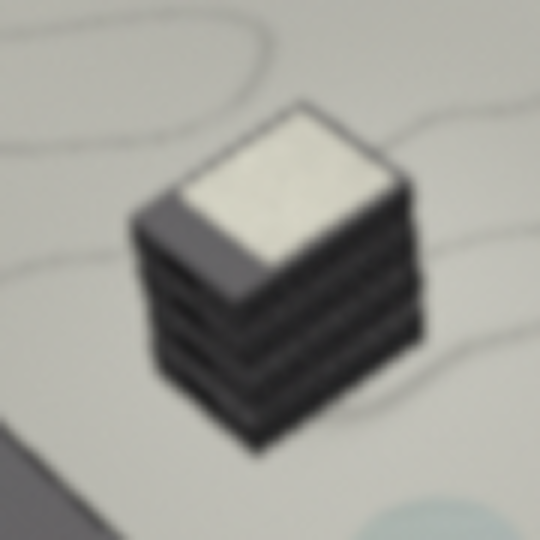

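The column of four stands flush and upright. The tool has turned 1.07 rad, and the measured torque of 0.19 N m fits holding at the third click.

```bash
python3 -c "
from cell import env
print(env.hand_in())"
```

```text
the job is handed in; nothing more can be done
None
```

I stacked both loose cases on the column and turned the knob anticlockwise to its third click. The job was handed in at about 22 s with the fingers still holding the knob; the hand-in gives no verdict.

- **Column:** it stands as one flush column of four. The added cases' cards measured within about 1 mm and 0.2° of the original top case's. A last scene picture shows the column upright. I could only judge the original pair's own alignment by eye, and it looked flush.
- **Knob:** the tool turned 61° (1.07 rad) after pinching. It felt about 0.19 N m against the spring, close to the 0.18 expected at the third click. The opening stayed near 13 mm, so the wing did not slip in the pads. The white mark sat within about 1 px of where the third click should put it. At that scale a pixel is about 0.1 rad, so this is only a rough check.
- **What disagreed:** the tool sat about 2 mm off the knob axis I had measured, which gave a steady sideways push of about 6 N. The first jog calls were refused because every row needs all four keys, and nothing moved.
- **Bystanders:** I did not measure them again, but no unexpected forces showed up on the way.

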